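Load the cool carrier and bolt its cover down evenly

ROBOT

A 6-joint arm with a two-finger parallel gripper is mounted at the origin on the work surface; the furniture and walls round the work are solid. World frame = base frame: x ahead of the robot, y to its left, z up, the work surface at z = 0. Lengths are in m, angles in degrees, forces in N, time in s.
With the tool pointing down it reaches from about 0.325 to 0.85 m from the base axis. Payload 15.5 kg.
Tool frame: the origin (TCP) lies at the very end of the fingers, on their centre line; the grasp point (between the pads) lies arm.grip_depth behind it (arm.grip_depth is the distance from the TCP to the grasp point, in m); z points along the fingers, y is the line along which they close (so a half turn about z gives the same grasp; the last joint's range is limited). The gripper opens to 91 mm and grips with 3 to 60 N. Pads are 32 mm wide; open, the fingers measure 118 mm over their backs; the gripper's body (76 mm by 178 mm) begins 60 mm behind the grasp point.
Start: joints at [61.106, 28.281, 77.091, -0, 74.628, -5.472], TCP at [0.248, 0.574, 0.214] pointing down, gripper open.
Joint ranges: [-166.48, 166.48], [-47.26, 123.95], [12.59, 153.08], [-70.14, 250.14], [6.76, 159.57], [-176.63, 176.63]. Speed limits (degrees/s): [108.29, 108.29, 147.25, 172.46, 172.46, 172.46].

INTERFACE

Orientations are given as a 3x3 rotation matrix whose columns are the frame's x, y, z axes.
In Python, from rig import arm gives the robot as it stands. Calls block until the motion is done:
- arm.move_to(position, orientation): joint-space move of the TCP to a pose.
- arm.move_l(position, orientation=None, feed=0.15): straight line of the TCP; orientation=None keeps the orientation; feed is the mean speed in m/s.
- arm.move_joints(angles): joint-space move.
- arm.grip(opening): finger opening in m; the grip force is fixed at half the most; returns when the fingers have stopped.
- arm.sleep(seconds).
- arm.solve_ik(position, orientation): joint angles nearest the present ones, or None.
- arm.snapshot(name): name is "scene" or "top" or "wrist"; returns the picture (420x560x3 uint8, red, green, blue); there is no depth.
- arm.get_calibration(name): a dict with "intrinsics" (3x3 intrinsics, pixels), "cam_to_world" (4x4, takes a point from camera to world coordinates). Camera axes: x right, y down, z forward; pixel columns grow to the right and rows downward; lengths in m; the calibration is good to about 2 mm. A picture is of the moment at which its call begins: read the wrist's pose just before it. get_calibration takes no time and is no camera call; for the wrist camera it gives the pose at the moment of the call.
A pose or a line that the arm cannot do raises arm.Unreachable and nothing moves.
- arm.sign_off(): hands the job in; it is judged then, once.
Readings, each from a call of its own:
- arm.current_t(): time.
- arm.current_joint_positions(): joint angles.
- arm.current_dq(): joint speeds.
- arm.current_tau(): joint torques, N m.
- arm.current_ee_pos(): TCP position.
- arm.current_tool_rot(): TCP orientation.
- arm.current_force(): force on the tool from outside, world axes, zero at the start.
- arm.current_torque(): the same for the moment, N m.
- arm.current_width(): finger opening in m.
- arm.current_grasp_force(): force on a finger pad.
Only numpy, scipy, OpenCV 4.12 (cv2) and the standard library are available. Lean on these libraries where they do the work, as an engineer would, in place of code of your own. Each camera call takes 0.05 s, during which the arm holds its last target. There are 200 camera calls.

TASK

Pack the vaccine carrier: slide every cool plate up out of the slotted rack and put it in the carrier, below its rim, then lay the cover plate on the carrier between the four clamp nuts. Then tighten the nuts clockwise, each by its half turn to the stop, in cross order (a nut, then the one diagonally opposite, then the other two), so that the cover is pressed evenly onto its rubber pads. Leave the two vials standing on the table where they are.

Things in the scene. Friction and masses are not known exactly. Their poses are not given: they have to be found in the camera images.
- carrier: White insulated open box, fixed. Origin: centre of its underside; x across it (away from the robot), y along it (left), z up. Outside 96 (x) by 136 (y) mm, rim 70 mm above the table, chamber 80 (x) by 116 (y) mm, floor at z = 6 mm. At each end a lug (top at z = 60 mm) carries two clamp nuts on upright studs at x = +-40, y = +-86 mm.
- carrier_slots (a point): Middle of the carrier's inner floor (z = 6 mm), carrier axes. Ribs on the long walls (10 mm deep, up to z = 58 mm) make three wide slots at y = -34, 0 and +34 mm, each 18 mm wide (y) and 80 mm long (x), in which a plate stands across the box, its wide side along x.
- carrier_rim (a point): Centre of the carrier's mouth at rim height, carrier axes. Two ears in the middle of the long sides (44 mm long, inner faces at x = +-48 mm) rise 12 mm above the rim and guide the cover. Four sprung rubber pads (x = +-38, y = +-63 mm) stand 4 mm above the rim; the cover lies on them and each gives up to 3.5 mm when pressed (2 N at first, about 6 N at 2.5 mm).
- rack: Low steel rack, fixed, 98 (x) by 150 (y) by 46 mm high. Origin: centre of its underside; slot floor at z = 6 mm. Four slots at y = -54, -18, +18, +54 mm, some empty, each 12 mm wide (y) and 74 mm long (x). They guide only the plates' side edges (ribs from x = 29 mm outward, up to z = 44 mm); the middle is open. A plate stands with its wide side along x, its top 66 mm above the table.
- cover_grip (a point): Middle of the cover's bar handle: black, 12 mm thick (x), 54 mm long (y), 28 mm high above the plate; its top is 14 mm above this point, the cover's underside 22 mm below. With the cover on the carrier this point is 96 mm above the table, about 2.5 mm lower once all nuts are tight.
- cover: Loose aluminium cover plate, 88 (its x) by 144 (its y) by 8 mm, 0.3 kg, lying flat at the start; origin at the centre of its underside. On the carrier it lies with its axes along the carrier's (either way round), with about 4 mm play each way between the ears (x) and the nuts (y).
- vial_a_mid (a point): Middle (half-way up) of a small glass vial with a cap, 26 mm thick and 53 mm high, standing on the table as a bystander.
- vial_b_mid (a point): Middle (half-way up) of a second glass vial, 26 mm thick and 49 mm high, standing as a bystander.
- plate_1_mid (a point): Centre of a loose cool plate, a rigid flat slab 70 mm wide (its x), 9 mm thick (its y), 60 mm high (its z), 0.1 kg; at the start it stands upright in a slot of the rack (centre 36 mm above the table). None if absent. Standing in the carrier its centre is 36 mm above the table.
- plate_2_mid (a point): Centre of a loose cool plate, a rigid flat slab 70 mm wide (its x), 9 mm thick (its y), 60 mm high (its z), 0.1 kg; at the start it stands upright in a slot of the rack (centre 36 mm above the table). None if absent. Standing in the carrier its centre is 36 mm above the table.
- plate_3_mid (a point): Centre of a loose cool plate, a rigid flat slab 70 mm wide (its x), 9 mm thick (its y), 60 mm high (its z), 0.1 kg; at the start it stands upright in a slot of the rack (centre 36 mm above the table). None if absent. Standing in the carrier its centre is 36 mm above the table.
- plate_4_mid (a point): Centre of a loose cool plate, a rigid flat slab 70 mm wide (its x), 9 mm thick (its y), 60 mm high (its z), 0.1 kg; at the start it stands upright in a slot of the rack (centre 36 mm above the table). None if absent. Standing in the carrier its centre is 36 mm above the table.
- grip_near_left (a point): Middle of the black grip bar of the near left clamp nut (stud at x = -40, y = +86 mm of the carrier). The bar is 36 mm long (x), 10 mm thick (y) and ends 13 mm above and below this point, over a hub 18 mm thick. 23 mm below this point a steel toe sticks out 30 mm sideways: away from the carrier when loose, over the cover's corner when tight.
- nut_near_left (a joint): Angle of this nut, rad: 0 loose (toe outward, bar along the carrier's x), growing clockwise seen from above to the stop at 3.2 (toe inward over the cover). Starts between 0 and 0.25, stays where it is left, sinks 2.55 mm per rad (8 mm in the half turn). Under 0.2 N m turns it.
- grip_near_right (a point): Middle of the black grip bar of the near right clamp nut (stud at x = -40, y = -86 mm of the carrier). The bar is 36 mm long (x), 10 mm thick (y) and ends 13 mm above and below this point, over a hub 18 mm thick. 23 mm below this point a steel toe sticks out 30 mm sideways: away from the carrier when loose, over the cover's corner when tight.
- nut_near_right (a joint): Angle of this nut, rad: 0 loose (toe outward, bar along the carrier's x), growing clockwise seen from above to the stop at 3.2 (toe inward over the cover). Starts between 0 and 0.25, stays where it is left, sinks 2.55 mm per rad (8 mm in the half turn). Under 0.2 N m turns it.
- grip_far_left (a point): Middle of the black grip bar of the far left clamp nut (stud at x = +40, y = +86 mm of the carrier). The bar is 36 mm long (x), 10 mm thick (y) and ends 13 mm above and below this point, over a hub 18 mm thick. 23 mm below this point a steel toe sticks out 30 mm sideways: away from the carrier when loose, over the cover's corner when tight.
- nut_far_left (a joint): Angle of this nut, rad: 0 loose (toe outward, bar along the carrier's x), growing clockwise seen from above to the stop at 3.2 (toe inward over the cover). Starts between 0 and 0.25, stays where it is left, sinks 2.55 mm per rad (8 mm in the half turn). Under 0.2 N m turns it.
- grip_far_right (a point): Middle of the black grip bar of the far right clamp nut (stud at x = +40, y = -86 mm of the carrier). The bar is 36 mm long (x), 10 mm thick (y) and ends 13 mm above and below this point, over a hub 18 mm thick. 23 mm below this point a steel toe sticks out 30 mm sideways: away from the carrier when loose, over the cover's corner when tight.
- nut_far_right (a joint): Angle of this nut, rad: 0 loose (toe outward, bar along the carrier's x), growing clockwise seen from above to the stop at 3.2 (toe inward over the cover). Starts between 0 and 0.25, stays where it is left, sinks 2.55 mm per rad (8 mm in the half turn). Under 0.2 N m turns it.
Mind the look-alikes: they are no part of the job. Leave any blue look-alike of the part that bears plate_3_mid alone.

How it is judged:
By the outcome, as a careful person would: the job done as asked, in the order asked, and still so for the second after the job is handed in, with the robot touching nothing.
Of plate_1, plate_2, plate_3, plate_4 only 1 to 3 are there at a start; the rules pass over those that are not, and their reading is None.
At some moment in a run one of cover may be knocked a few centimetres aside while the robot is not near it.
It also fails if it takes over 210 s, if anything falls off the work surface, if the arm or the gripper's body presses on something with over 40 N, if the wrist force passes 120 N, or if a joint passes its speed limit or range.

## Working session

There is one attempt and no reset: what is moved stays moved. The work goes in short steps, each a Python script; the robot and the scene stay as the last script left them, time stands still between calls to the robot, and variables do not carry over. Pictures are saved under pics/ and viewed, at most 14 in all, crops included, and the job is handed in when it is done.

```bash
ls; mkdir -p pics; python3 - <<'E'
from rig import arm
import cv2,numpy as np
np.set_printoptions(precision=4,suppress=True)
for n in("top","scene"):
    im=arm.snapshot(n); cv2.imwrite(f"pics/{n}0.png",cv2.resize(im[:,:,::-1],(800,600),interpolation=cv2.INTER_CUBIC)); cv2.imwrite(f"pics/{n}_raw.png",im[:,:,::-1])
    c=arm.get_calibration(n);print(n,c["intrinsics"],c["cam_to_world"])
print(arm.grip_depth,arm.current_tool_rot(),arm.current_t())
E
```

```text
pics
top [[441.7434   0.     275.3804]
 [  0.     441.7434 210.0591]
 [  0.       0.       1.    ]] [[-0.0141 -0.9933  0.115   0.2512]
 [-0.9997  0.012  -0.0196  0.0552]
 [ 0.0181 -0.1152 -0.9932  1.4152]
 [ 0.      0.      0.      1.    ]]
scene [[391.0051   0.     275.7665]
 [  0.     391.0051 207.6342]
 [  0.       0.       1.    ]] [[ 0.4436 -0.5966  0.6688 -0.3122]
 [-0.8961 -0.3071  0.3204 -0.2986]
 [ 0.0142 -0.7414 -0.6709  0.8336]
 [ 0.      0.      0.      1.    ]]
0.0188 [[-0.9176  0.3975 -0.0005]
 [ 0.3975  0.9176 -0.0009]
 [ 0.0001 -0.0011 -1.    ]] 0.1
```

View pics/top0.png

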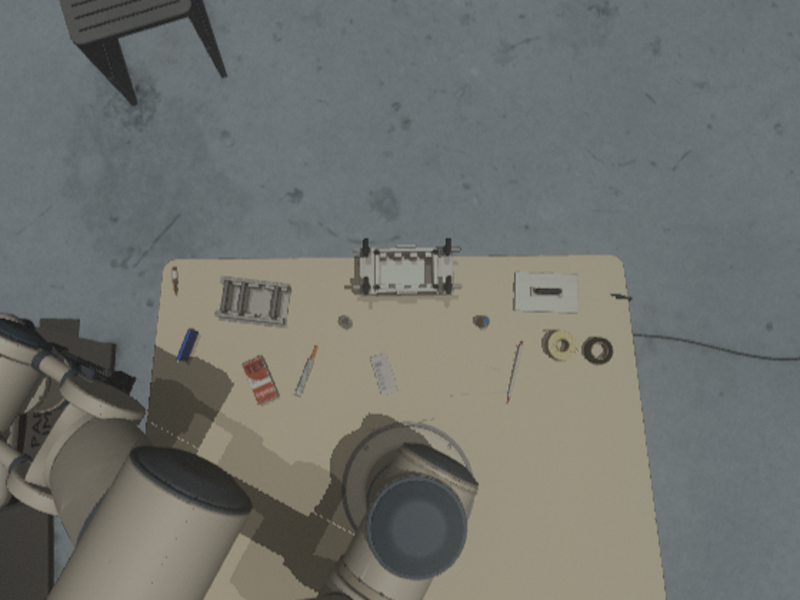

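View pics/scene0.png

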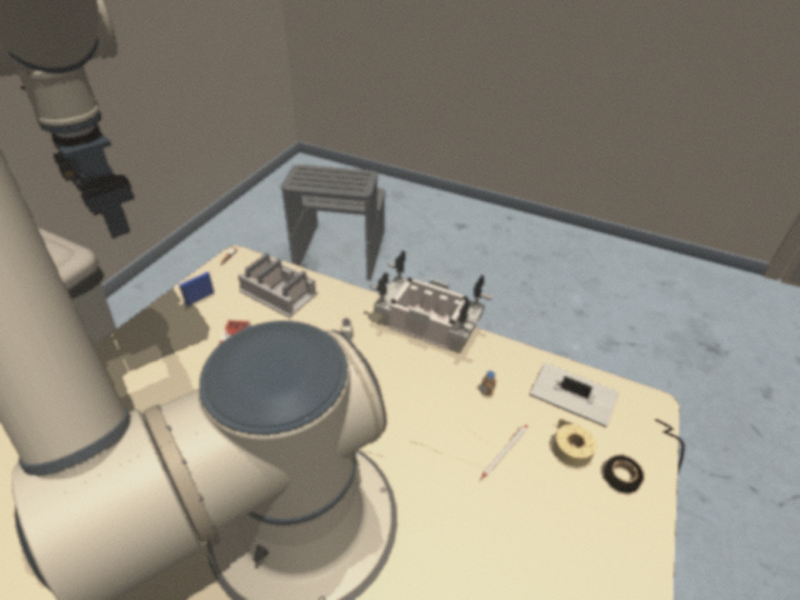

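The top view shows the rack at (255,302), the carrier at (405,270), the cover at (546,292) and the vials at (345,322) and (482,322). A blue plate stands alone on the table at (187,345); that is the look-alike. I'll use the wrist camera for closer looks.

```bash
cat > h.py <<'E'
from rig import arm
import cv2, numpy as np
np.set_printoptions(precision=4, suppress=True)
def ray(c, u, v, z):
    K, T = c["intrinsics"], c["cam_to_world"]
    d = T[:3,:3] @ np.linalg.solve(K, [u, v, 1.]); o = T[:3,3]
    return o + d*(z-o[2])/d[2]
def proj(c, p):
    K, T = c["intrinsics"], c["cam_to_world"]
    q = K @ (T[:3,:3].T @ (np.asarray(p)-T[:3,3])); return q[:2]/q[2]
def R(yaw):
    """tool down; tool y (closing line) along world direction yaw (deg)"""
    a = np.radians(yaw); y = np.array([np.cos(a), np.sin(a), 0]); z = np.array([0,0,-1.])
    return np.column_stack([np.cross(y, z), y, z])
def snap(name, fn, scale=800/560):
    c = arm.get_calibration(name); im = arm.snapshot(name)[:,:,::-1]
    cv2.imwrite(f"pics/{fn}_raw.png", im); cv2.imwrite(f"pics/{fn}.png", cv2.resize(im, None, fx=scale, fy=scale, interpolation=cv2.INTER_CUBIC))
    np.savez(f"pics/{fn}.npz", **c); return c
E
python3 - <<'E'
from h import *
c=arm.get_calibration("top")
P={}
for n,u,v,z in [("rack",255,302,.046),("carrier",405,270,.07),("cover",546,292,.036),("va",345,322,.025),("vb",482,322,.025),("blue",187,345,.03)]:
    print(n,ray(c,u*.7,v*.7,z))
w=arm.get_calibration("wrist"); T=w["cam_to_world"]
Rt=arm.current_tool_rot(); print(w["intrinsics"]); print(Rt.T@(T[:3,3]-arm.current_ee_pos()), Rt.T@T[:3,:3])
for y in (-100,-90,-80,80,90,100):
  for p in ([.55,.0,.3],[.5,.35,.3]): print(y,p,arm.solve_ik(p,R(y)))
E
```

```text
rack [0.4091 0.3292 0.046 ]
carrier [0.472  0.0026 0.07  ]
cover [ 0.4248 -0.3102  0.036 ]
va [0.3647 0.1352 0.025 ]
vb [ 0.3609 -0.1679  0.025 ]
blue [0.3184 0.479  0.03  ]
[[306.2065   0.     281.7935]
 [  0.     306.2065 208.0992]
 [  0.       0.       1.    ]]
[ 0.0669 -0.0002 -0.1718] [[ 0.0002 -0.9717 -0.2362]
 [ 1.     -0.      0.001 ]
 [-0.0009 -0.2362  0.9717]]
-100 [0.55, 0.0, 0.3] [-6.221  17.8853 80.3739 -0.     81.7408 93.779 ]
-100 [0.5, 0.35, 0.3] [ 29.388   23.2236  71.996   -0.      84.7804 129.388 ]
-90 [0.55, 0.0, 0.3] [-6.221  17.8853 80.3739 -0.     81.7408 83.779 ]
-90 [0.5, 0.35, 0.3] [ 29.388   23.2236  71.996   -0.      84.7804 119.388 ]
-80 [0.55, 0.0, 0.3] [-6.221  17.8853 80.3739 -0.     81.7408 73.779 ]
-80 [0.5, 0.35, 0.3] [ 29.388   23.2236  71.996   -0.      84.7804 109.388 ]
80 [0.55, 0.0, 0.3] [ -6.221   17.8853  80.3739  -0.      81.7408 -86.221 ]
80 [0.5, 0.35, 0.3] [ 29.388   23.2236  71.996   -0.      84.7804 -50.612 ]
90 [0.55, 0.0, 0.3] [ -6.221   17.8853  80.3739  -0.      81.7408 -96.221 ]
90 [0.5, 0.35, 0.3] [ 29.388   23.2236  71.996   -0.      84.7804 -60.612 ]
100 [0.55, 0.0, 0.3] [  -6.221    17.8853   80.3739   -0.       81.7408 -106.221 ]
100 [0.5, 0.35, 0.3] [ 29.388   23.2236  71.996   -0.      84.7804 -70.612 ]
```

```bash
python3 - <<'E'
from h import *
for n,p in [("w_rack",[.40,.33,.26]),("w_car",[.44,.0,.26]),("w_cov",[.41,-.31,.2])]:
    arm.move_to(p,R(-90)); snap("wrist",n)
print(arm.current_t())
E
```

```text
4.725
```

View pics/w_rack.png

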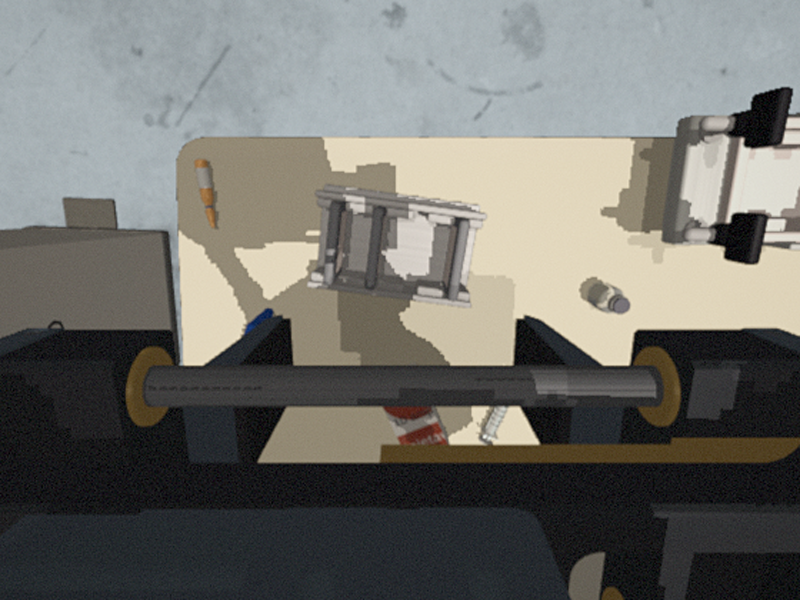

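View pics/w_car.png

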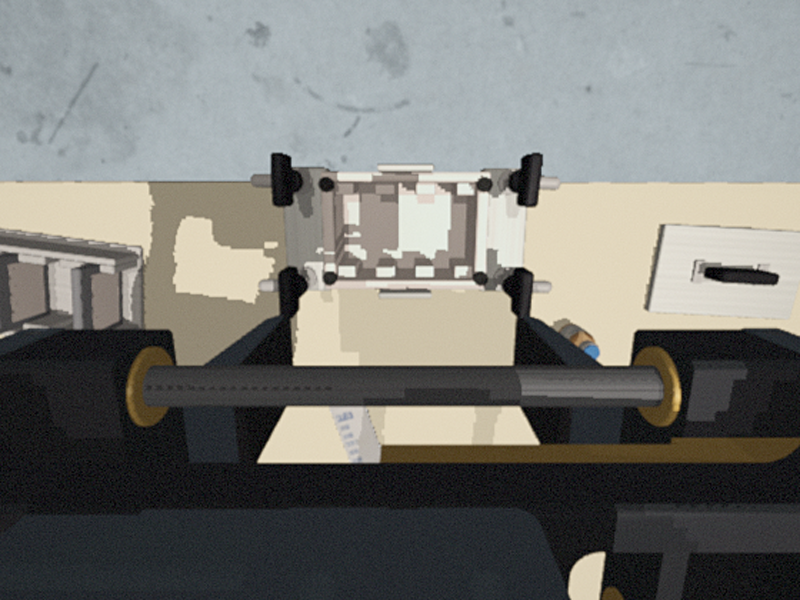

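View pics/w_cov.png

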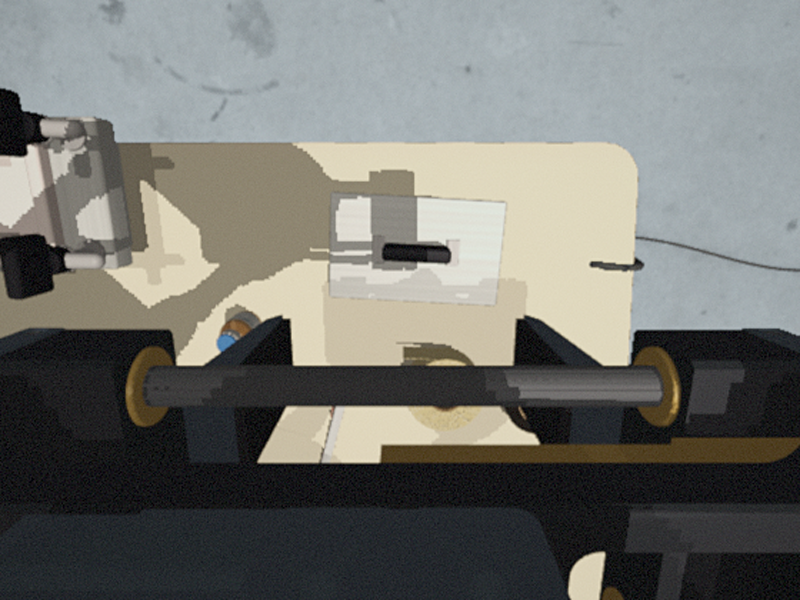

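```bash
python3 - <<'E'
import cv2
im=cv2.imread("pics/w_rack_raw.png")[119:224,210:350]; cv2.imwrite("pics/c1.png",cv2.resize(im,None,fx=5.5,fy=5.5,interpolation=cv2.INTER_CUBIC))
im=cv2.imread("pics/w_car_raw.png")[100:230,170:400]; cv2.imwrite("pics/c2.png",cv2.resize(im,None,fx=3.4,fy=3.4,interpolation=cv2.INTER_CUBIC))
E
```

```text
(no output)
```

View pics/c1.png

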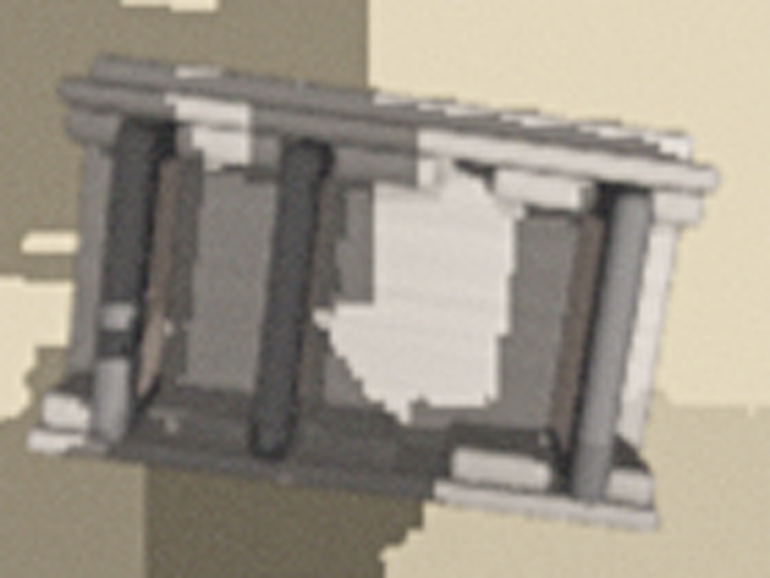

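View pics/c2.png

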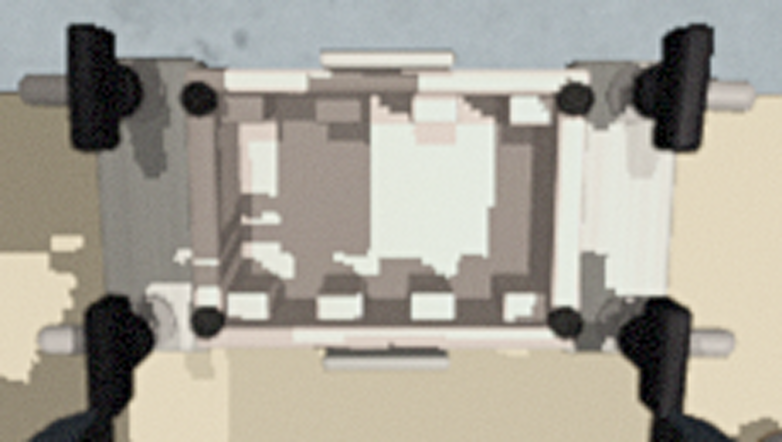

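The rack crop shows plates in three slots, at (135,280), (292,300) and (610,340); the slot near x≈500 is empty. All three are grey, and the blue one stands on the table outside the rack. The carrier crop shows its pads at (200,98), (573,98), (207,322) and (565,322).

```bash
cat >> h.py <<'E'
def load(fn): return dict(np.load(f"pics/{fn}.npz"))
def fit2d(A, B):
    """rigid fit A->B: returns yaw deg, t, residuals"""
    A=np.array(A)[:,:2]; B=np.array(B)[:,:2]; a=A-A.mean(0); b=B-B.mean(0)
    th=np.arctan2((a[:,0]*b[:,1]-a[:,1]*b[:,0]).sum(),(a*b).sum()); M=np.array([[np.cos(th),-np.sin(th)],[np.sin(th),np.cos(th)]])
    t=B.mean(0)-M@A.mean(0); return np.degrees(th), t, B-(A@M.T+t)
E
python3 - <<'E'
from h import *
c=load("w_rack")
for n,a,b in [("L",(150,130),(110,430)),("M",(308,150),(270,450)),("R",(632,195),(590,490))]:
    p,q=[ray(c,210+u/5.5,119+v/5.5,.066) for u,v in(a,b)]; d=p-q
    print(n,(p+q)/2,np.linalg.norm(d),np.degrees(np.arctan2(d[1],d[0])))
c=load("w_car")
W=[ray(c,170+u/3.4,100+v/3.4,.074) for u,v in [(200,98),(573,98),(207,322),(565,322)]]
print(fit2d([(.038,.063),(.038,-.063),(-.038,.063),(-.038,-.063)],W))
c=load("w_cov"); s=.7
W=[ray(c,u*s,v*s,.008) for u,v in [(331,193),(506,202),(496,306),(329,295)]]
print(fit2d([(.044,.072),(.044,-.072),(-.044,-.072),(-.044,.072)],W))
E
```

```text
L [0.4226 0.3883 0.066 ] 0.06598365178210305 -9.603888088563547
M [0.4183 0.3538 0.066 ] 0.06605329906912233 -7.963478987966901
R [0.4091 0.2835 0.066 ] 0.06547500301874037 -6.253857420551156
(np.float64(0.03662072989583754), array([ 0.4731, -0.0009]), array([[-0.0001, -0.001 ],
       [-0.    ,  0.0009],
       [ 0.    , -0.0003],
       [ 0.0001,  0.0004]]))
(np.float64(-3.180575603350639), array([ 0.4278, -0.3194]), array([[-0.0014, -0.0005],
       [-0.0003,  0.0012],
       [ 0.0001, -0.0001],
       [ 0.0016, -0.0005]]))
```

```bash
cat >> h.py <<'E'
CAR=np.array([.4731,-.0009]); CYAW=0.04
def lift_plate(p, yaw):
    arm.grip(.024); arm.move_to([*p,.12],R(yaw)); arm.move_l([*p,.052],feed=.1); f0=arm.current_force()
    arm.grip(0.); arm.sleep(.2); print("grip",arm.current_width(),arm.current_grasp_force(),arm.current_force()-f0)
    arm.move_l([*p,.15],feed=.12); print("lifted",arm.current_width(),arm.current_force(),arm.current_t())
def drop_plate(y):
    p=[CAR[0],CAR[1]+y]; arm.move_to([*p,.15],R(-90+CYAW)); arm.move_l([*p,.058],feed=.08)
    print("in",arm.current_ee_pos(),arm.current_force()); arm.grip(.016); arm.sleep(.2); arm.move_l([*p,.15],feed=.15)
E
python3 - <<'E'
from h import *
y,t,r=fit2d([(0,.054),(0,.018),(0,-.054)],[(.4226,.3883),(.4183,.3538),(.4091,.2835)]); print(y,t,r)
np.save("rack.npy",[y,*t])
a=np.radians(y); p=t+.0+ -.054*np.array([-np.sin(a),np.cos(a)])
lift_plate(p,-90+y); snap("wrist","held")
E
```

```text
-7.356836065555481 [0.4159 0.3359] [[-0.0002 -0.0012]
 [ 0.0001  0.    ]
 [ 0.0001  0.0011]]
grip 0.00877309982294887 29.98088926076889 [-1.0021  0.9027  6.0774]
lifted 0.0088146434876819 [ 1.2146 -0.3286 -1.0449] 10.35
```

View pics/held.png

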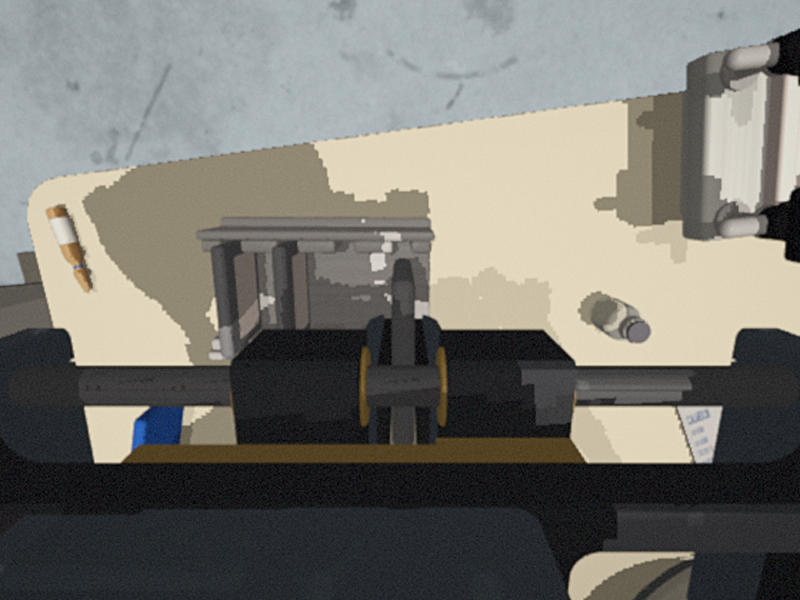

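```bash
sed -i 's/\.15\],feed=\.12/.20],feed=.15/; s/\[\*p,\.15\],R(-90+CYAW)/[*p,.20],R(-90+CYAW)/; s/\[\*p,\.15\],feed=\.15/[*p,.20],feed=.2/; s/feed=\.08); *$/&/' h.py; grep -n "20\]" h.py
python3 - <<'E'
from h import *
c=load("held"); e=ray(c,403*.7,262*.7,.164); a=np.radians(-7.36)
p=arm.current_ee_pos(); print("far end along plate", (e-p)@[np.cos(a),np.sin(a),0], "across",(e-p)@[-np.sin(a),np.cos(a),0])
arm.move_l([p[0],p[1],.2]); drop_plate(-.034)
y,*t=np.load("rack.npy");a=np.radians(y)
lift_plate(np.array(t)+.018*np.array([-np.sin(a),np.cos(a)]),-90+y)
E
```

```text
29:    arm.move_l([*p,.20],feed=.15); print("lifted",arm.current_width(),arm.current_force(),arm.current_t())
31:    p=[CAR[0],CAR[1]+y]; arm.move_to([*p,.20],R(-90+CYAW)); arm.move_l([*p,.058],feed=.08)
32:    print("in",arm.current_ee_pos(),arm.current_force()); arm.grip(.016); arm.sleep(.2); arm.move_l([*p,.20],feed=.2)
far end along plate 0.04043563125031045 across 8.235222798282133e-05
in [ 0.4733 -0.0349  0.0583] [ 0.3756 -0.6788 -0.286 ]
grip 0.008862560447666593 29.98517632484436 [-0.6961 -0.6369  6.959 ]
lifted 0.008618046316472 [-0.3343 -0.1876 -1.1403] 19.825
```

```bash
python3 - <<'E'
from h import *
import h
h.CAR=CAR-[.003,0]
drop_plate(0.)
y,*t=np.load("rack.npy");a=np.radians(y)
lift_plate(np.array(t)+.054*np.array([-np.sin(a),np.cos(a)]),-90+y)
drop_plate(.034)
arm.move_to([.435,0,.24],R(-90)); snap("wrist","packed")
arm.move_to([.41,-.31,.2],R(-90)); snap("wrist","cov2"); print(arm.current_t())
a,b=[cv2.imread(f"pics/{n}_raw.png") for n in("packed","cov2")]
cv2.imwrite("pics/both.png",np.vstack([cv2.resize(a[80:230,160:400],(480,300)),cv2.resize(b[120:230,215:375],(436,300))[:, :].copy() if 0 else cv2.copyMakeBorder(cv2.resize(b[120:230,215:375],(436,300),interpolation=cv2.INTER_CUBIC),0,0,0,44,0)]))
E
```

```text
in [ 0.4703 -0.0009  0.0583] [ 0.1893 -0.9901 -0.5507]
grip 0.008720740781683082 29.986786544322968 [ 0.2309 -0.4307  5.8038]
lifted 0.008793465886086496 [ 0.6525  0.2058 -1.075 ] 28.8917
in [0.4703 0.0331 0.0583] [ 0.5184 -0.2952 -0.0969]
35.2167
```

View pics/both.png

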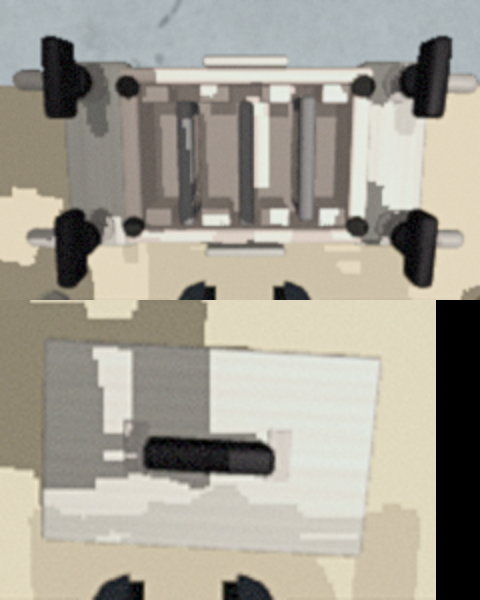

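All three plates stand in the carrier slots at (187,162), (246,162) and (305,162) in the upper half. The lower half shows the cover with corners (46,341), (379,357), (361,555) and (43,540).

```bash
python3 - <<'E'
from h import *
c=load("cov2"); s=2.725
W=[ray(c,215+u/s,120+(v-300)/s,.008) for u,v in [(46,341),(379,357),(361,555),(43,540)]]
y,t,r=fit2d([(.044,.072),(.044,-.072),(-.044,-.072),(-.044,.072)],W); print(y,t,r)
hd=[ray(c,215+u/s,120+(v-300)/s,.036) for u,v in [(145,449),(273,455)]]; print("handle",np.mean(hd,0),np.linalg.norm(hd[0]-hd[1]))
c=load("packed"); 
W=[ray(c,160+u/2,80+v/2,.074) for u,v in [(127,87),(366,87),(134,226),(357,226)]]
print("car",fit2d([(.038,.063),(.038,-.063),(-.038,.063),(-.038,-.063)],W))
arm.grip(.04); arm.move_to([*t,.1],R(y)); arm.move_l([*t,.012],feed=.08); f0=arm.current_force(); print(f0)
arm.grip(0); arm.sleep(.2); print(arm.current_width(),arm.current_force()-f0)
arm.move_l([*t,.19],feed=.12); arm.sleep(.2);print(arm.current_width(),arm.current_force(),arm.current_torque(),arm.current_t())
snap("wrist","covheld")
E
```

```text
-2.633569024250671 [ 0.4275 -0.3194] [[-0.0005 -0.0011]
 [-0.0004  0.0012]
 [ 0.0004  0.0004]
 [ 0.0005 -0.0005]]
handle [ 0.4308 -0.3193  0.036 ] 0.05173272418078968
car (np.float64(-0.15590568297369284), array([ 0.473 , -0.0013]), array([[-0.0006,  0.0003],
       [-0.0004, -0.0007],
       [ 0.0003, -0.0004],
       [ 0.0006,  0.0007]]))
[ 0.0622 -1.2284  0.1945]
0.012102905956549267 [0.8035 1.7181 4.9279]
0.012034439192662212 [-1.0251 -0.1339 -3.6478] [-0.0283  0.0488  0.0354] 41.0083
```

View pics/covheld.png

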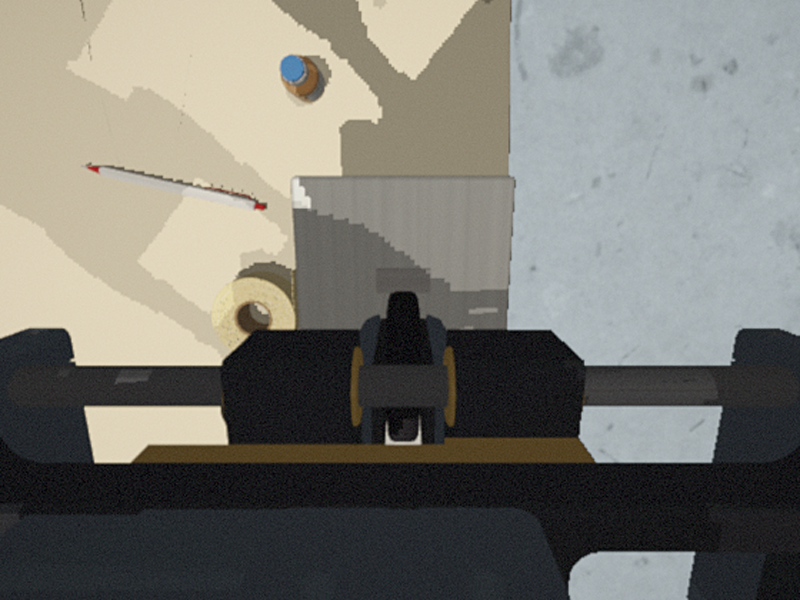

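```bash
python3 - <<'E'
from h import *
c=load("covheld"); Rt=arm.current_tool_rot(); p=arm.current_ee_pos()
q=[Rt.T@(ray(c,u*.7,v*.7,p[2]-.004)-p) for u,v in [(292,177),(514,177)]]; print(q)
dx=np.mean([k[0] for k in q])-.072; dy=np.mean([k[1] for k in q]); print(dx,dy)
np.save("off.npy",[dx,dy])
E
```

```text
[array([ 0.0717, -0.0436,  0.004 ]), array([0.0717, 0.0425, 0.004 ])]
-0.00034073760756768434 -0.0005473820803851837
```

```bash
python3 - <<'E'
from h import *
p=[.473,-.0008]
arm.move_to([p[0],p[1],.19],R(0)); arm.move_l([*p,.105],feed=.12); print(arm.current_force())
for z in (.098,.092,.089,.087,.086):
    arm.move_l([*p,z],feed=.04); f=arm.current_force(); print(z,arm.current_ee_pos(),f)
    if f[2]>6: break
arm.grip(.035); arm.sleep(.2); print(arm.current_force()); arm.move_l([*p,.24],feed=.2)
arm.move_to([.435,0,.26],R(-90)); snap("wrist","covered"); print(arm.current_t())
b=cv2.imread("pics/covered_raw.png")[95:235,165:405]; cv2.imwrite("pics/covc.png",cv2.resize(b,None,fx=3.3,fy=3.3,interpolation=cv2.INTER_CUBIC))
E
```

```text
[-0.3348  0.038  -3.5388]
0.098 [ 0.4729 -0.0008  0.098 ] [ 0.7022 -0.56   -4.6167]
0.092 [ 0.4728 -0.0008  0.0917] [ 1.1886 -0.1894 -3.2826]
0.089 [ 0.4729 -0.0008  0.0888] [ 0.5903 -0.3164 -3.1785]
0.087 [ 0.473  -0.0008  0.0869] [ 0.2905  0.3457 -3.2418]
0.086 [ 0.4731 -0.0008  0.0861] [0.2438 0.2654 0.0627]
[0.4537 0.3952 0.1625]
47.6833
```

View pics/covc.png

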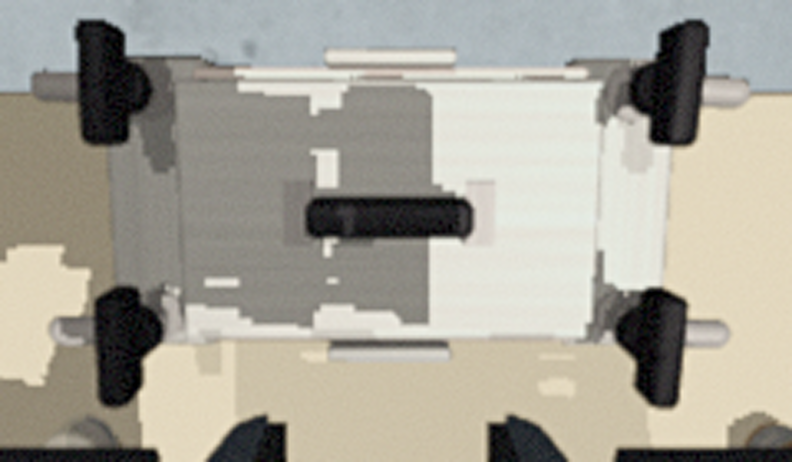

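The cover lies between the nuts and ears, with its handle at (390,217), and all four toes point outward. Next I'll turn the first nut, near left, and log torques.

```bash
cat >> h.py <<'E'
def nut(sx, sy, th0):
    c=np.array([.473,-.0011])+[.040*sx,.086*sy]
    pose=lambda th,dz=0.: ([*c,.1025-.00255*np.radians(th)+dz], R(90-.06-th))
    arm.grip(.032); arm.move_to([*c,.2],R(90-.06-th0)); arm.move_l(pose(th0)[0],feed=.12); print("down",arm.current_force())
    arm.grip(0.); arm.sleep(.2); print("grip",arm.current_width(),arm.current_force(),arm.current_torque()); t0=arm.current_torque()[2]
    for th in [*np.arange(th0+25,178,25),178,*np.arange(179.5,188,1.5)]:
        arm.move_to(*pose(th)); f=arm.current_force(); tz=arm.current_torque()[2]
        if th>120: print(round(th,1),f,round(tz,3))
        if th>=181 and abs(tz)>.35: break
    print("width",arm.current_width(),"q6",arm.current_joint_positions()[5],arm.current_t())
    arm.grip(.032); arm.sleep(.1); arm.move_l([*c,.2],feed=.2)
E
python3 - <<'E'
from h import *
c=load("covered"); g=lambda u,v: ray(c,165+u/3.3,95+v/3.3,.1275)
for n,a,b in [("FL",(77,25),(80,140)),("FR",(709,25),(697,140)),("NL",(96,295),(103,405)),("NR",(686,300),(680,405))]:
    p,q=g(*a),g(*b); d=p-q; print(n,(p+q)/2,np.degrees(np.arctan2(-d[1],d[0])),np.linalg.norm(d))
nut(-1,1,7.)
E
```

```text
FL [0.5127 0.0893 0.1275] 2.4824994351044496 0.032049204505184704
FR [ 0.5129 -0.0913  0.1275] 1.8749053607269326 0.03201675139224174
NL [0.4334 0.0885 0.1275] 0.19338999686983535 0.03467757367565331
NR [ 0.4329 -0.0912  0.1275] -0.8741002109019587 0.033123563767201374
down [ 0.1928 -0.2854  0.3621]
grip 0.009840660377685608 [2.4814 4.8874 4.3046] [ 0.9666 -0.4019  0.009 ]
132.0 [3.9211 6.3709 3.0217] -0.084
157.0 [4.3701 6.6635 3.7862] -0.039
178 [3.9997 3.8843 4.4245] -0.088
179.5 [4.9764 4.5588 3.8068] -0.021
181.0 [5.4349 4.7088 3.4357] 0.006
182.5 [5.4138 4.8274 4.2896] 0.004
184.0 [5.2316 4.3874 3.8029] 0.268
185.5 [3.6958 4.2082 4.0265] 0.683
width 0.010586935385037648 q6 98.87886369514806 56.8417
```

```bash
python3 - <<'E'
from h import *
nut(1,-1,4.); nut(-1,-1,4.); nut(1,1,4.)
arm.move_to([.435,0,.26],R(-90)); snap("wrist","done"); print(arm.current_t())
b=cv2.imread("pics/done_raw.png")[95:265,165:405]; cv2.imwrite("pics/donec.png",cv2.resize(b,None,fx=3.3,fy=3.3,interpolation=cv2.INTER_CUBIC))
E
```

```text
down [-0.5879 -0.2222 -0.2151]
grip 0.009900513022765069 [1.9487 2.9146 4.9385] [ 0.7353 -0.2659  0.0499]
129.0 [4.6434 8.2214 4.3657] -0.098
154.0 [6.0113 5.6897 5.3639] -0.106
178 [4.3542 3.784  6.7963] -0.134
179.5 [4.4533 4.6255 6.5935] -0.009
181.0 [3.5843 4.9386 7.2161] -0.093
182.5 [4.1098 4.3636 7.6147] 0.028
184.0 [3.7295 4.7995 6.9897] 0.196
185.5 [3.4677 3.1694 7.4654] 0.677
width 0.009808447378946159 q6 79.33321929279924 67.8667
down [-0.4496  0.7674  1.133 ]
grip 0.010077564681965058 [2.4204 4.7569 4.571 ] [ 0.9839 -0.303   0.0361]
129.0 [5.4151 7.8939 3.2788] -0.051
154.0 [5.7975 6.675  3.4427] -0.025
178 [4.8475 7.2837 2.6987] -0.097
179.5 [5.083  6.866  3.1907] -0.021
181.0 [4.4838 5.5818 3.5433] -0.049
182.5 [5.3966 6.5041 3.0618] -0.04
184.0 [4.6441 6.9325 3.4458] 0.313
185.5 [4.9455 6.737  4.5006] 0.664
width 0.010052960078195984 q6 76.4182258287169 78.65
down [-0.3872  0.2525 -0.0703]
grip 0.009557072535722648 [1.1008 3.1761 4.905 ] [ 0.5448 -0.142  -0.0067]
129.0 [5.7206 6.194  1.3287] 0.024
154.0 [4.9268 4.8387 1.1585] -0.017
178 [5.35   3.2462 1.9819] -0.054
179.5 [5.7011 1.7714 3.4376] 0.055
181.0 [5.4779 2.2213 2.9977] -0.006
182.5 [5.1954 2.8938 3.123 ] -0.013
184.0 [5.8184 2.1467 3.5731] 0.228
185.5 [4.7438 2.635  3.8301] 0.664
width 0.01005580612517224 q6 98.36909310311452 89.075
91.0167
```

View pics/donec.png

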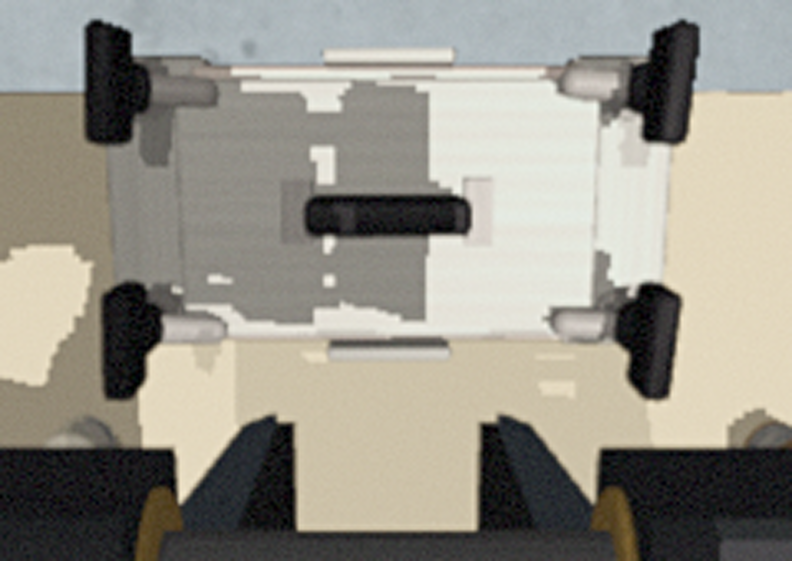

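All four toes now lie over the cover corners, at (180,90), (595,82), (195,328) and (580,322), and each nut reached its stop torque. The vials are still standing at the lower edges, so I'm handing in.

```bash
python3 -c "
from rig import arm
print(arm.sign_off())"
```

```text
the job is handed in; nothing more can be done
None
```

The job is handed in: all three plates are in the carrier, the cover is on, and the four nuts are tight to their stops in cross order (near left, far right, near right, far left), with the vials and the blue look-alike never touched.

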